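# Tare the packing scale and load a half egg

### The arm

A 6-joint arm with a two-finger parallel gripper is mounted at the origin on the work surface. World frame = base frame: x ahead of the robot, y to its left, z up, the work surface at z = 0. Lengths are in m, angles in rad, forces in N, time in s.
With the tool pointing down it reaches from about 0.25 to 0.775 m from the base axis. Payload 4 kg.
Tool frame: the origin (TCP) lies at the centre of the arm's flange, where the gripper is bolted on; the fingertips stand 199 mm ahead of it and the grasp point (between the pads) lies 180 mm ahead of it (robot.tcp_to_tips is the z of the fingertips in the tool frame, in m); z points along the fingers, y is the line along which they close (so a half turn about z gives the same grasp; the last joint's range is limited). The gripper opens to 94 mm and grips with 3 to 60 N. Pads are 16 mm wide; open, the fingers measure 119 mm over their backs; the gripper's body (75 mm by 177 mm) begins 78 mm behind the grasp point.
Start: joints at [-1.25, 0.087, 1.371, -0, 1.684, -0.103], TCP at [0.226, -0.501, 0.405] pointing down, gripper open.
Joint ranges: [-3.1, 3.1], [-0.76, 2.03], [0.27, 2.55], [-1.08, 4.22], [0.17, 2.65], [-2.57, 2.57]. Speed limits (rad/s): [2.79, 2.79, 3.14, 3.14, 3.14, 3.14].

### API

Orientations are given as [roll, pitch, yaw] about the fixed x, y, z axes, in that order (R = Rz(yaw) Ry(pitch) Rx(roll)).
In Python, from bench import robot gives the robot as it stands.
- The arm moves only by the tool play_rows, never from a script. Its arguments are lists of equal length, an entry for each row: "translation": the shift along the tool's x, y, z scaled (see below), a list of three; "twist": the turn, a rotation vector about the tool's x, y, z scaled (see below), a list of three; "gripper": the opening, from -1 (shut) to 1 (fully open). A call has 1 to 8 rows; each row shifts and turns the commanded pose from where the row before left it, along the tool's axes as they then stand; what a row does not reach is not made up. The controller multiplies each number of a shift by 0.04 m and each number of a turn by 0.1 rad. A row lasts 1/10 s, in which the tool goes at most 50 mm and 8.59 degrees, less where a joint would pass 70% of its speed; a pose out of reach is approached as far as the arm can. A call with a number of a shift or a turn outside -1 to 1 is refused whole. A call with a gripper value outside its range is refused whole. The fingers move at their own pace and stop on an object; the grip force is fixed at half the most. Time passes only in rows, so rows that do not move let the fingers close. It gives the time, the measured TCP pose, the force, the opening and the grip force at its end, in the units of the state.
- robot.get_obs(): the state, without advancing time (a new reading comes with each control period).
- robot.snapshot(name): name is "scene" or "top"; returns the picture (480x640x3 uint8, red, green, blue); there is no depth.
- robot.camera_model(name): a dict with "camera_matrix" (3x3 intrinsics, pixels), "rvec" (rotation vector, rad) and "tvec" (3), from world to camera coordinates, as OpenCV has them. Camera axes: x right, y down, z forward; pixel columns grow to the right and rows downward; lengths in m; the calibration is good to about 2 mm. A picture is of the moment at which its call begins. camera_model takes no time and is no camera call.
- robot.close_job(): hands the job in; it is judged then, once.
Trained networks look in the newest picture that a camera, given by its name, has taken for a name from the list of things; names that differ only in an ending like _2 or _b are one class to them, and where a whole thing is asked for, a point or a joint stands for the part that bears it (a point fixed in the world has none). Each returns a list of dicts, best first, with "score" (0 to 1); they miss things now and then, are a little off and sometimes report something else, mostly with a low value. They report only what shows in the picture. A call takes as long as a camera call. They do not tell look-alikes from the thing itself.
- robot.recognise(name, camera): "centre" ([x, y, z] in m, in world coordinates, good to about 4 mm: the middle of the surface that is visible of it).
- robot.spot_point(name, camera): "centre" ([x, y, z] in m, in world coordinates, good to about 4 mm: a listed point, or the origin of a listed thing).
The state is a dict: "time": time; "joint_positions": joint angles; "qvel": joint speeds; "joint_torque": joint torques, N m; "tool_pos": TCP position; "ee_rot": TCP orientation; "wrist_force": force on the tool from outside, world axes, zero at the start; "wrist_torque": the same for the moment, N m; "width": finger opening in m; "finger_force": force on a finger pad.
Only numpy, scipy, OpenCV 4.12 (cv2) and the standard library are available. Lean on these libraries where they do the work, as an engineer would, in place of code of your own. Each camera call takes 0.05 s, during which the arm holds its last target. There are 200 camera calls.

### The job

Weigh out one chocolate half egg: set the empty card tray flat in the middle of the scale's steel pan and let go of it, then press the wide tare key on the scale's keypad - a membrane key that hardly moves - with about 5 N for half a second, never over 20 N. Then pick up the half egg that lies loose on the table, lower it into the tray and set it down gently, flat side down. Press no other key, do not press tare again with the egg in the tray, and leave the other things on the table where they are.

Things in the scene. Friction and masses are not known exactly. Their poses are not given: they have to be found in the camera images.
- scale: bench scale, fixed to the table: light grey housing 300 mm deep (x) by 250 mm wide (y), origin under its middle on the table, x pointing away from the keypad. Its front (-x) 95 mm is a keypad sloping 10 degrees down towards -x, its rear part is 62 mm high and carries the pan.
- pan_top (a point): centre of the upper face of the flat steel pan, 78 mm above the table; the pan is 190 mm (x) by 225 mm (y) with no rim, axes as the scale's. A fixed plate: its give cannot be felt.
- pan: the steel pan itself; origin and axes as pan_top.
- tare_key: tare key, the one wide key of the keypad, at its -y end (right-hand as one faces the keypad): 32 mm (x) by 46 mm (y), standing 2 mm proud of the keypad. Origin in the middle of its face; its z axis points out of the face, i.e. leans 10 degrees from vertical towards the scale's -x. It starts to give at 1 N and stops after 1.2 mm at about 6 N, rigid after that. It registers when pressed with 4 N or more for 0.3 s; over 20 N damages it.
- key_a: small square key, 20 x 20 mm, next to the tare key on the same slope, 65 mm to its +y; origin in the middle of its face.
- key_b: small square key, 20 x 20 mm, 50 mm to the +y of key_a.
- key_c: small square key, 20 x 20 mm, 50 mm to the +y of key_b.
- tray_center (a point): middle of the empty card tray, half-way up (11 mm above its underside). Open tray of rigid brown folded card, outside 130 mm (x) by 170 mm (y) by 22 mm high; upright hollow walls 10 mm thick all round (they can be pinched from above), floor 3 mm thick, inside 110 by 150 mm. Weighs about 70 g.
- tray: the same tray; origin in the middle of its underside, axes as tray_center.
- egg_center (a point): middle of the loose green half egg, half-way up (15 mm above its flat underside). Solid half egg lying flat side down: 72 mm long (x), 50 mm wide (y) at the middle, 30 mm high, domed above a 7 mm upright rim. Weighs about 60 g. The only egg that is not in a clear packed box.
- egg: the same half egg; origin in the middle of its flat underside, axes as egg_center.
- pack: clear packed box of three half eggs, 114 x 164 x 44 mm; a bystander, to be left alone; origin under its middle.
- tape_dispenser: black desk tape dispenser, 170 x 62 x 112 mm; a bystander, to be left alone; origin under its middle.
- glove_box: dark box of gloves, 120 x 230 x 87 mm; a bystander, to be left alone; origin under its middle.
- spatula: spatula with a wooden handle lying flat, 240 mm long; a bystander, to be left alone; origin under its middle.
- marker: marker pen lying flat, 135 x 13 mm; a bystander, to be left alone; origin under its middle.
- tape_roll: loose roll of brown tape lying flat, diameter 100, height 48 mm; a bystander, to be left alone; origin under its middle.
- jar: jar with a white cap, diameter 68, height 75 mm; a bystander, to be left alone; origin under its middle.
Mind the look-alikes: they are no part of the job. Of the things like the egg, leave any that is blue; of the rest the smaller one is meant.

How it is judged:
On the way, in this order (a step that is already met when the one before it is completed fails the run):
1. the empty tray lies flat on the pan, near its middle, and is let go (x of tray_center in the frame of pan_top between -0.035 and 0.035 m and y of tray_center in the frame of pan_top between -0.045 and 0.045 m and z of tray_center in the frame of pan_top below 0.015 m and angle between tray_center's own z axis and vertical below 0.06 rad and contact force between the fingers and tray below 0.1 N and not (x of egg_center in the frame of tray_center between -0.06 and 0.06 m and y of egg_center in the frame of tray_center between -0.08 and 0.08 m and z of egg_center in the frame of tray_center below 0.04 m) and linear speed of tray below 0.02 m/s), for 0.3 s.
2. the tare key is pressed with 4 N or more for 0.3 s while the empty tray lies untouched on the pan (contact force between anything else and tare_key above 4 N and x of tray_center in the frame of pan_top between -0.035 and 0.035 m and y of tray_center in the frame of pan_top between -0.045 and 0.045 m and z of tray_center in the frame of pan_top below 0.015 m and angle between tray_center's own z axis and vertical below 0.06 rad and contact force between the fingers and tray below 0.1 N and not (x of egg_center in the frame of tray_center between -0.06 and 0.06 m and y of egg_center in the frame of tray_center between -0.08 and 0.08 m and z of egg_center in the frame of tray_center below 0.04 m)), for 0.3 s.
3. the half egg is lowered into the tray: still between the fingers and no more than 12 mm over the tray's floor (x of egg_center in the frame of tray_center between -0.06 and 0.06 m and y of egg_center in the frame of tray_center between -0.08 and 0.08 m and z of egg_center in the frame of tray_center below 0.019 m and angle between egg_center's own z axis and vertical below 0.12 rad and x of tray_center in the frame of pan_top between -0.035 and 0.035 m and y of tray_center in the frame of pan_top between -0.045 and 0.045 m and z of tray_center in the frame of pan_top below 0.015 m and angle between tray_center's own z axis and vertical below 0.06 rad and contact force between the fingers and egg above 0.3 N), for 0.05 s.
At the end, for the whole second after the job is handed in: The half egg rests flat side down (within 7 degrees) on the floor of the tray, inside its walls; the tray lies flat (within 3 degrees) on the pan with its centre within 35 mm (scale's x) and 45 mm (y) of the pan's centre; everything is let go and at rest, and the tare key is not pressed (x of egg_center in the frame of tray_center between -0.06 and 0.06 m and y of egg_center in the frame of tray_center between -0.08 and 0.08 m and z of egg_center in the frame of tray_center below 0.01 m and angle between egg_center's own z axis and vertical below 0.12 rad and x of tray_center in the frame of pan_top between -0.035 and 0.035 m and y of tray_center in the frame of pan_top between -0.045 and 0.045 m and z of tray_center in the frame of pan_top below 0.015 m and angle between tray_center's own z axis and vertical below 0.06 rad and linear speed of each of egg, tray below 0.02 m/s and contact force between anything else and tare_key below 0.3 N); the robot touches nothing.
It fails at once if the tare key is pressed with more than 20 N (contact force between anything else and tare_key above 20 N).
It fails at once if another key is pressed (over 2 N) (contact force between anything else and key_a above 2 N or contact force between anything else and key_b above 2 N or contact force between anything else and key_c above 2 N).
It fails at once if the tare key is pressed (over 2 N) with the egg in the tray (x of egg_center in the frame of tray_center between -0.06 and 0.06 m and y of egg_center in the frame of tray_center between -0.08 and 0.08 m and z of egg_center in the frame of tray_center below 0.04 m and contact force between anything else and tare_key above 2 N).
It fails at once if a bystander is moved more than 30 mm (distance of any of pack, tape_dispenser, glove_box, spatula, marker, tape_roll, jar from where it was at the start of the episode above 0.03 m).
It also fails if it takes over 69 s, if anything falls off the work surface, if the arm or the gripper's body presses on something with over 40 N, if the wrist force passes 120 N, or if a joint passes its speed limit or range.

## Working session

There is one attempt and no reset: what is moved stays moved. The work goes in short steps, Python scripts to look and compute and a tool call to move; the robot and the scene stay as the last step left them, time stands still between calls to the robot, and variables do not carry over. Pictures are saved under pics/ and viewed, at most 10 in all, crops included, and the job is handed in when it is done.

Besides the shell and the picture viewer there is one more tool, called after "Emit:" as a command line: name --argument value ..., lists and objects as JSON in quotes. play_rows: Moves the arm, as the interface text tells. Its arguments: {"type":"object","properties":{"translation":{"type":"array","items":{"type":"array","items":{"type":"number","minimum":-1,"maximum":1}}},"twist":{"type":"array","items":{"type":"array","items":{"type":"number","minimum":-1,"maximum":1}}},"gripper":{"type":"array","items":{"type":"number"}}},"required":["translation","twist","gripper"]}

```bash
mkdir -p pics; ls
python3 - <<'E'
from bench import robot
import cv2,numpy as np
for n in("scene","top"):
    im=robot.snapshot(n); cv2.imwrite(f"pics/{n}0.png",im[:,:,::-1])
    c=robot.camera_model(n); R=cv2.Rodrigues(np.array(c["rvec"],float))[0]; print(n,"cam pos",(-R.T@np.array(c["tvec"]).ravel()).round(3), np.array(c["camera_matrix"]).round(0).tolist())
    for t in("pan_top","tare_key","tray_center","egg_center","key_a","key_c","scale"):
        print(t,[(np.round(d["centre"],3).tolist(),round(d["score"],2)) for d in robot.spot_point(t,n)])
o=robot.get_obs(); print({k:np.round(v,3).tolist() for k,v in o.items()})
E
```

```text
pics
scene cam pos [1.273 1.234 1.043] [[623.0, 0.0, 325.0], [0.0, 623.0, 252.0], [0.0, 0.0, 1.0]]
pan_top [([0.492, 0.069, 0.049], 0.67), ([0.664, 0.014, 0.079], 0.58)]
tare_key [([0.48, -0.04, 0.048], 0.53)]
tray_center [([0.451, -0.358, 0.012], 0.66), ([0.453, 0.314, 0.016], 0.23)]
egg_center [([0.47, 0.446, 0.018], 0.89), ([0.597, 0.249, 0.016], 0.78), ([0.456, 0.312, 0.017], 0.67), ([0.613, 0.022, 0.004], 0.53)]
key_a [([0.491, 0.071, 0.051], 0.59), ([0.505, 0.119, 0.047], 0.58), ([0.488, 0.026, 0.046], 0.51)]
key_c [([0.491, 0.071, 0.051], 0.59), ([0.505, 0.119, 0.047], 0.58), ([0.488, 0.026, 0.046], 0.51)]
scale [([0.613, 0.023, -0.0], 0.72), ([0.482, -0.044, 0.047], 0.46)]
top cam pos [ 0.284 -0.014  1.132] [[466.0, 0.0, 325.0], [0.0, 466.0, 233.0], [0.0, 0.0, 1.0]]
pan_top [([0.662, 0.015, 0.078], 0.58), ([0.749, -0.285, -0.0], 0.17)]
tare_key [([0.256, -0.356, 0.001], 0.58), ([0.48, -0.041, 0.046], 0.51), ([0.496, 0.071, 0.046], 0.15)]
tray_center [([0.45, -0.359, 0.013], 0.81)]
egg_center [([0.592, 0.255, 0.026], 0.91), ([0.452, 0.309, 0.016], 0.6), ([0.47, 0.449, 0.017], 0.59)]
key_a [([0.487, 0.019, 0.047], 0.64), ([0.502, 0.123, 0.052], 0.64), ([0.494, 0.07, 0.046], 0.44)]
key_c [([0.487, 0.019, 0.047], 0.64), ([0.502, 0.123, 0.052], 0.64), ([0.494, 0.07, 0.046], 0.44)]
scale [([0.61, 0.018, 0.002], 0.68)]
{'time': 0.8, 'joint_positions': [-1.25, 0.087, 1.371, 0.0, 1.684, -0.103], 'qvel': [-0.001, -0.002, 0.002, 0.001, -0.001, 0.002], 'joint_torque': [0.002, -33.999, -30.258, 0.072, 0.023, 0.0], 'tool_pos': [0.226, -0.501, 0.405], 'ee_rot': [3.141, 0.0, 0.424], 'wrist_force': [-0.252, -0.418, 0.739], 'wrist_torque': [0.001, 0.052, -0.041], 'finger_force': 0.0, 'width': 0.094}
```

View pics/top0.png

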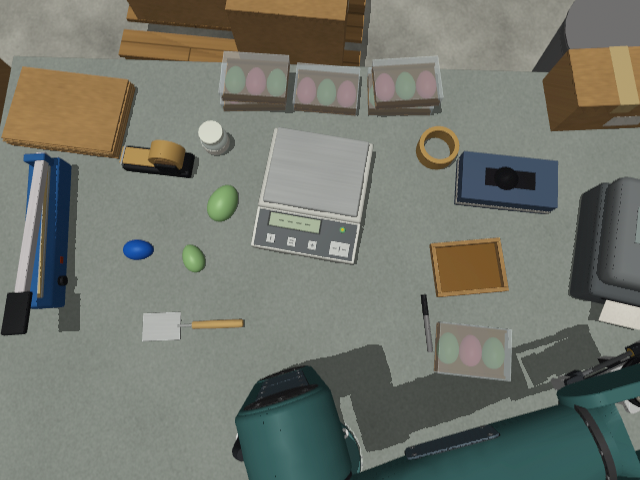

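View pics/scene0.png

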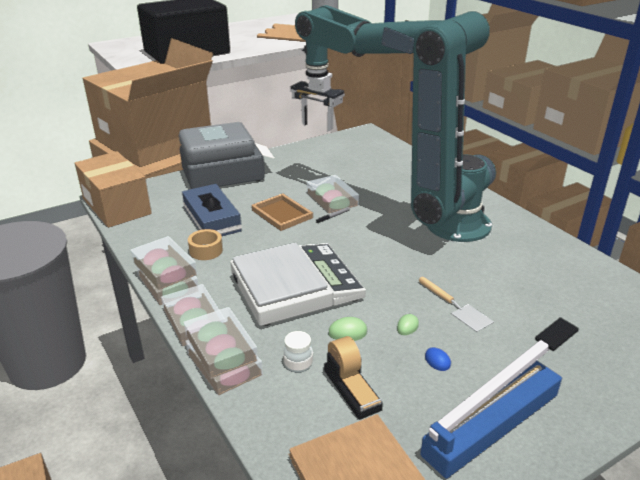

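Top view: egg candidates are the large green egg at (223,203), the small green egg at (193,258) and the blue egg at (138,249). I leave the blue one, and the smaller green one at (193,258) is meant. The eggs inside the clear boxes don't count. The tray is at (470,267), the pan at (318,172), and the tare key at (340,248) beside three small keys. Next I measure these precisely and crop the chosen egg.

```bash
cat > h.py <<'E'
from bench import robot
import cv2,numpy as np
def cam(n):
    c=robot.camera_model(n); K=np.array(c["camera_matrix"],float); R=cv2.Rodrigues(np.array(c["rvec"],float))[0]; return K,R,np.array(c["tvec"],float).ravel()
def ray(n,uv):
    K,R,t=cam(n); d=R.T@np.linalg.solve(K,[uv[0],uv[1],1.]); return -R.T@t,d
def at_z(n,uv,z):
    o,d=ray(n,uv); return (o+d*(z-o[2])/d[2])
def proj(n,p):
    K,R,t=cam(n); q=K@(R@np.array(p)+t); return q[:2]/q[2]
def tri(a,b):
    P=[cam(n)[0]@np.c_[cam(n)[1],cam(n)[2]] for n in("scene","top")]
    X=cv2.triangulatePoints(P[0],P[1],np.array(a,float).reshape(2,1),np.array(b,float).reshape(2,1)); return (X[:3]/X[3]).ravel()
def blob(n,im,p,lo,hi,r=60):
    """largest colour blob (HSV range) near projected world point"""
    hsv=cv2.cvtColor(im,cv2.COLOR_RGB2HSV); m=cv2.inRange(hsv,np.array(lo),np.array(hi))
    w=np.zeros_like(m); cv2.circle(w,tuple(int(v) for v in proj(n,p)),r,255,-1); m&=w
    cs=cv2.findContours(m,cv2.RETR_EXTERNAL,cv2.CHAIN_APPROX_NONE)[0]; return max(cs,key=cv2.contourArea)
E
python3 - <<'E'
from h import *
ims={n:cv2.imread(f"pics/{n}0.png")[:,:,::-1].copy() for n in("scene","top")}
for nm,p,r in(("small",(.454,.31,.015),28),("big",(.595,.252,.018),28)):
    cc={}
    for n in ims:
        c=blob(n,ims[n],p,(38,70,50),(70,255,255),r); m=cv2.moments(c); cc[n]=(m["m10"]/m["m00"],m["m01"]/m["m00"])
        if n=="top":
            w=np.array([at_z(n,q[0],.007)[:2] for q in c],np.float32); print(nm,"rect",cv2.minAreaRect(w))
            e=cv2.fitEllipse(w*1000); print("ellipse",e)
    print(nm,cc,tri(cc["scene"],cc["top"]).round(4))
c=blob("top",ims["top"],(.45,-.358,.02),(8,80,60),(22,255,255),60)
w=np.array([at_z("top",q[0],.022)[:2] for q in c],np.float32); r=cv2.minAreaRect(w); print("tray",r); print(cv2.boxPoints(r).round(3).tolist())
c2=blob("scene",ims["scene"],(.45,-.358,.02),(8,80,60),(22,255,255),45)
for n,q in(("top",c),("scene",c2)):
    a=cv2.approxPolyDP(cv2.convexHull(q),4,True); print(n,a.reshape(-1,2).tolist())
t=ims["top"]
a=cv2.resize(t[215:300,140:240],None,fx=4,fy=4,interpolation=2)
b=cv2.resize(t[200:270,245:375],None,fx=3,fy=3,interpolation=2)
s=cv2.resize(ims["scene"][235:315,290:370],None,fx=4,fy=4,interpolation=2)
W=np.zeros((600,800,3),np.uint8); W[:340,:400]=a; W[:210,405:795]=b; W[240:560,440:760]=s
cv2.imwrite("pics/crop.png",W[:,:,::-1])
E
```

```text
small rect ((0.45212531089782715, 0.310925155878067), (0.06810765713453293, 0.05058111622929573), 48.315284729003906)
ellipse ((451.61407470703125, 310.58892822265625), (48.03840637207031, 69.92273712158203), 121.45697021484375)
small {'scene': (399.91666666666663, 327.16666666666663), 'top': (193.10068649885582, 258.18192219679634)} [ 0.4622  0.3059 -0.0011]
big rect ((0.5941489338874817, 0.25003859400749207), (0.06992929428815842, 0.09528012573719025), 67.93401336669922)
ellipse ((593.5984497070312, 250.16415405273438), (69.41886901855469, 94.44815063476562), 69.05007934570312)
big {'scene': (333.6444444444444, 328.2888888888889), 'top': (222.34156639223136, 202.90183660544648)} [0.6117 0.2364 0.0107]
tray ((0.4498933255672455, -0.35568445920944214), (0.12995122373104095, 0.17369623482227325), 6.749713897705078)
[[0.375, -0.2770000100135803], [0.3959999978542328, -0.44999998807907104], [0.5249999761581421, -0.4339999854564667], [0.5040000081062317, -0.2619999945163727]]
top [[499, 238], [508, 290], [436, 295], [430, 244]]
scene [[252, 205], [283, 194], [311, 217], [280, 229]]
```

View pics/crop.png

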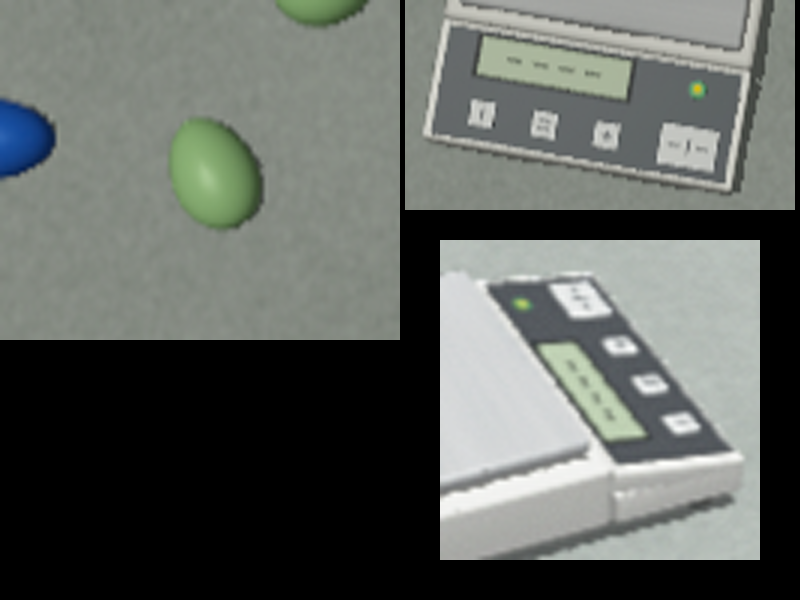

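The crop confirms the choice: the small green egg is about 70 × 48 mm, which matches 72 × 50, and the other green one is about 94 mm. The tare key is the wide white one at the right end. Next I check heights by triangulation and plan the reach to the tray.

```bash
cat >> h.py <<'E'
def plan(x,y,z,yaw,n,tips=False):
    """rows (scaled, tool down) to bring the TCP (or tips) to x,y,z,yaw in n rows"""
    o=robot.get_obs(); p=np.array(o["tool_pos"]); y0=o["ee_rot"][2]
    d=np.array([x,y,z+(.199 if tips else 0)])-p; dy=(yaw-y0+np.pi)%(2*np.pi)-np.pi
    T=[];
    for i in range(n):
        a=y0+dy*i/n; X=np.array([np.cos(a),np.sin(a),0]); Y=np.array([np.sin(a),-np.cos(a),0]); s=d/n/.04
        T.append([round(float(v),2) for v in(s@X,s@Y,-s[2])])
    print("now",p.round(4),np.round(o["ee_rot"],3),"F",np.round(o["wrist_force"],1)); print(T,"twist z",round(float(-dy/n/.1),3))
E
python3 - <<'E'
from h import *
# tray corners top vs scene (top order: xmax-left.. ) 
T={"+x+y":(430,244),"+x-y":(499,238),"-x-y":(508,290),"-x+y":(436,295)}
S={"+x-y":(252,205),"-x-y":(283,194),"-x+y":(311,217),"+x+y":(280,229)}
for k in T: print(k,tri(S[k],T[k]).round(3))
# tare key centre: top crop (688,147)->; scene crop (581,299)
print("tare",tri((290+(581-440)/4,235+(299-240)/4),(245+(688-405)/3,200+147/3)).round(3))
plan(.390,-.364,.12,1.689,13,True)
E
```

```text
+x+y [ 0.505 -0.268  0.007]
+x-y [ 0.522 -0.433  0.021]
-x-y [ 0.396 -0.449  0.019]
-x+y [ 0.382 -0.282  0.006]
tare [ 0.478 -0.044  0.045]
now [ 0.2262 -0.5013  0.4048] [3.141 0.    0.424] F [-0.3 -0.4  0.7]
[[0.4, -0.11, 0.16], [0.4, -0.07, 0.16], [0.41, -0.03, 0.16], [0.41, 0.01, 0.16], [0.41, 0.05, 0.16], [0.4, 0.09, 0.16], [0.39, 0.13, 0.16], [0.38, 0.16, 0.16], [0.36, 0.2, 0.16], [0.34, 0.23, 0.16], [0.31, 0.26, 0.16], [0.29, 0.29, 0.16], [0.26, 0.32, 0.16]] twist z -0.973
```

Emit:
play_rows --translation '[[0.4,-0.11,0.16],[0.4,-0.07,0.16],[0.41,-0.03,0.16],[0.41,0.01,0.16],[0.41,0.05,0.16],[0.4,0.09,0.16],[0.39,0.13,0.16],[0.38,0.16,0.16]]' --twist '[[0,0,-0.97],[0,0,-0.97],[0,0,-0.97],[0,0,-0.97],[0,0,-0.97],[0,0,-0.97],[0,0,-0.97],[0,0,-0.97]]' --gripper '[0,0,0,0,0,0,0,0]'

```text
time: 1.6
tool_pos: [0.328, -0.417, 0.3533]
ee_rot: [3.141, 0.0, 1.204]
wrist_force: [-0.7, 0.1, -0.6]
width: 0.047
finger_force: 0.0
```

Emit:
play_rows --translation '[[0.36,0.2,0.16],[0.34,0.23,0.16],[0.31,0.26,0.16],[0.29,0.29,0.16],[0.26,0.32,0.16],[0,0,0],[0,0,0]]' --twist '[[0,0,-0.97],[0,0,-0.97],[0,0,-0.97],[0,0,-0.97],[0,0,-0.97],[0,0,0],[0,0,0]]' --gripper '[-0.15,-0.15,-0.15,-0.15,-0.15,-0.15,-0.15]'

```text
time: 2.3
tool_pos: [0.3902, -0.3647, 0.3216]
ee_rot: [-3.141, 0.0, 1.683]
wrist_force: [-0.2, -0.2, -0.0]
width: 0.0396
finger_force: 0.0
```

Run:
```python
from h import *
plan(.390,-.364,.009,1.689,4,True)
ims={}
for n in("scene","top"):
    ims[n]=robot.snapshot(n); print(n,[(np.round(d["centre"],3).tolist(),round(d["score"],2)) for d in robot.spot_point("tray_center",n)])
W=np.zeros((400,800,3),np.uint8)
W[:,:400]=cv2.resize(ims["scene"][150:250,230:330],(400,400)); W[:,400:]=cv2.resize(ims["top"][210:310,420:520],(400,400))
cv2.imwrite("pics/c2.png",W[:,:,::-1])
```

```text
now [ 0.3902 -0.3647  0.3216] [-3.141  0.     1.683] F [-0.2 -0.2 -0. ]
[[0.0, -0.0, 0.71], [0.0, -0.0, 0.71], [0.0, -0.0, 0.71], [0.0, -0.0, 0.71]] twist z -0.014
scene [([0.452, -0.358, 0.012], 0.7)]
top [([0.45, -0.359, 0.012], 0.97)]
```

View pics/c2.png

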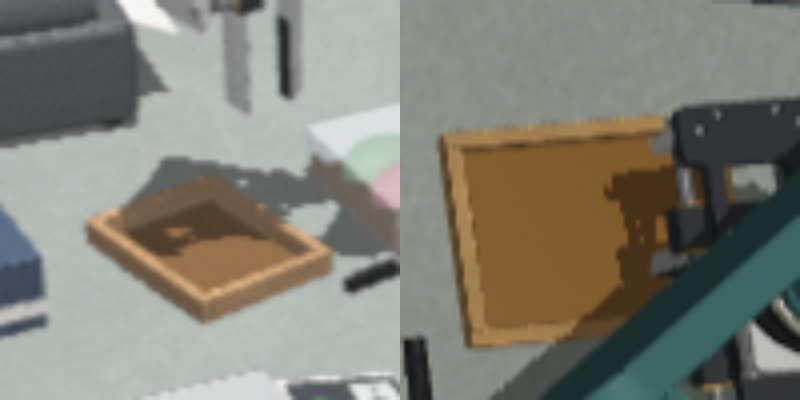

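The crop shows the open fingers above the tray's near wall, with nothing below them but the wall. Descending and pinching it.

Emit:
play_rows --translation '[[0,0,0.7],[0,0,0.7],[0,0,0.7],[0,0,0.7],[0,0,0],[0,0,0],[0,0,0],[0,0,0]]' --twist '[[0,0,0],[0,0,0],[0,0,0],[0,0,0],[0,0,0],[0,0,0],[0,0,0],[0,0,0]]' --gripper '[-0.15,-0.15,-0.15,-0.15,-0.15,-0.6,-1,-1]'

```text
time: 3.3
tool_pos: [0.3907, -0.3654, 0.2117]
ee_rot: [3.139, 0.003, 1.685]
wrist_force: [0.4, -0.5, 0.1]
width: 0.0195
finger_force: 0.0
```

Emit:
play_rows --translation '[[0,0,0],[0,0,0],[0,0,0]]' --twist '[[0,0,0],[0,0,0],[0,0,0]]' --gripper '[-1,-1,-1]'

```text
time: 3.6
tool_pos: [0.3906, -0.3651, 0.211]
ee_rot: [3.14, 0.002, 1.685]
wrist_force: [-0.2, 1.3, 4.9]
width: 0.0098
finger_force: 30.0
```

Run:
```python
from h import *
print(robot.get_obs()["width"],robot.get_obs()["finger_force"])
plan(.390,-.364,.17,1.683,4,True)
```

```text
0.009783341258669365 30.00102996826172
now [ 0.3906 -0.3651  0.211 ] [3.140e+00 2.000e-03 1.685e+00] F [-0.2  1.3  4.9]
[[0.01, -0.0, -0.99], [0.01, -0.0, -0.99], [0.01, -0.0, -0.99], [0.01, -0.0, -0.99]] twist z 0.005
```

Emit:
play_rows --translation '[[0,0,-0.3],[0,0,-0.6],[0,0,-0.9],[0,0,-0.9],[0,0,-0.9],[0,0,-0.4],[0,0,0],[0,0,0]]' --twist '[[0,0,0],[0,0,0],[0,0,0],[0,0,0],[0,0,0],[0,0,0],[0,0,0],[0,0,0]]' --gripper '[-1,-1,-1,-1,-1,-1,-1,-1]'

```text
time: 4.4
tool_pos: [0.3901, -0.3645, 0.3689]
ee_rot: [-3.141, -0.001, 1.685]
wrist_force: [-0.3, -0.2, -0.3]
width: 0.0095
finger_force: 30.0
```

Run:
```python
from h import *
o=robot.get_obs();print(o["width"],o["finger_force"])
for n in("scene","top"):
    robot.snapshot(n); print(n,[(np.round(d["centre"],3).tolist(),round(d["score"],2)) for d in robot.spot_point("tray_center",n)])
plan(.604,.0235,.17,1.42,16,True)
```

```text
0.009544839535521786 30.00125616788864
scene [([0.749, -0.287, -0.003], 0.45)]
top [([0.448, -0.356, 0.17], 0.8)]
now [ 0.39   -0.3645  0.3674] [-3.139e+00 -3.000e-03  1.685e+00] F [-0.8 -0.7 -0.3]
[[0.56, 0.4, -0.0], [0.57, 0.39, -0.0], [0.58, 0.38, -0.0], [0.58, 0.37, -0.0], [0.59, 0.36, -0.0], [0.6, 0.35, -0.0], [0.6, 0.34, -0.0], [0.61, 0.33, -0.0], [0.61, 0.32, -0.0], [0.62, 0.31, -0.0], [0.62, 0.3, -0.0], [0.63, 0.29, -0.0], [0.63, 0.28, -0.0], [0.64, 0.27, -0.0], [0.64, 0.26, -0.0], [0.65, 0.25, -0.0]] twist z 0.165
```

Emit:
play_rows --translation '[[0.56,0.4,0],[0.57,0.39,0],[0.58,0.38,0],[0.58,0.37,0],[0.59,0.36,0],[0.6,0.35,0],[0.6,0.34,0],[0.61,0.33,0]]' --twist '[[0,0,0.165],[0,0,0.165],[0,0,0.165],[0,0,0.165],[0,0,0.165],[0,0,0.165],[0,0,0.165],[0,0,0.165]]' --gripper '[-1,-1,-1,-1,-1,-1,-1,-1]'

```text
time: 5.4
tool_pos: [0.4967, -0.1696, 0.3681]
ee_rot: [-3.139, -0.001, 1.552]
wrist_force: [-0.6, -0.9, -0.3]
width: 0.0096
finger_force: 30.0
```

Emit:
play_rows --translation '[[0.61,0.32,0],[0.62,0.31,0],[0.62,0.3,0],[0.63,0.29,0],[0.63,0.28,0],[0.64,0.27,0],[0.64,0.26,0],[0.65,0.25,0]]' --twist '[[0,0,0.165],[0,0,0.165],[0,0,0.165],[0,0,0.165],[0,0,0.165],[0,0,0.165],[0,0,0.165],[0,0,0.165]]' --gripper '[-1,-1,-1,-1,-1,-1,-1,-1]'

```text
time: 6.2
tool_pos: [0.603, 0.0246, 0.3679]
ee_rot: [-3.139, 0.0, 1.42]
wrist_force: [-0.1, -0.1, -0.2]
width: 0.0096
finger_force: 30.0
```

Emit:
play_rows --translation '[[0,0,0],[0,0,0],[0,0,0]]' --twist '[[0,0,0],[0,0,0],[0,0,0]]' --gripper '[-1,-1,-1]'

```text
time: 6.5
tool_pos: [0.6024, 0.0229, 0.3688]
ee_rot: [-3.14, 0.001, 1.42]
wrist_force: [0.9, -0.1, -0.2]
width: 0.0096
finger_force: 30.0
```

Run:
```python
from h import *
ims={}
for n in("scene","top"):
    ims[n]=robot.snapshot(n); print(n,[(np.round(d["centre"],3).tolist(),round(d["score"],2)) for d in robot.spot_point("tray_center",n)])
plan(.604,.0235,.092,1.42,5,True)
W=np.zeros((400,800,3),np.uint8)
W[:,:400]=cv2.resize(ims["scene"][170:330,210:370],(400,400)); W[:,400:]=cv2.resize(ims["top"][110:270,240:400],(400,400))
cv2.imwrite("pics/c3.png",W[:,:,::-1])
```

```text
scene [([0.663, 0.015, 0.171], 0.96)]
top []
now [0.6024 0.0227 0.3696] [3.142 0.    1.419] F [-0.1  0.6 -0.8]
[[0.01, 0.01, 0.39], [0.01, 0.01, 0.39], [0.01, 0.01, 0.39], [0.01, 0.01, 0.39], [0.01, 0.01, 0.39]] twist z -0.001
```

View pics/c3.png

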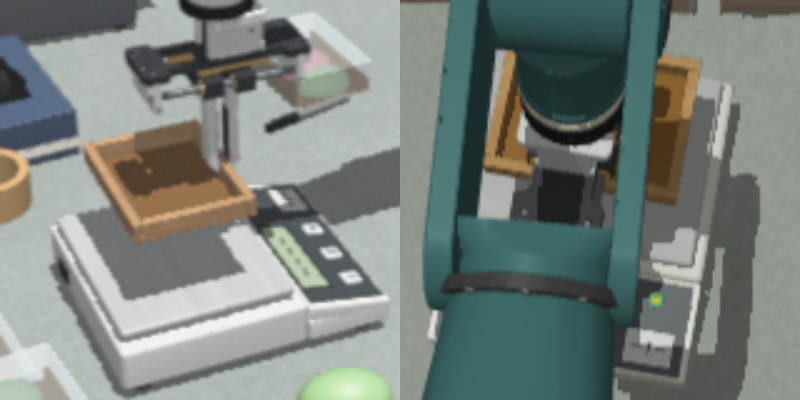

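The tray hangs level above the middle of the pan. Lowering it to just above contact.

Emit:
play_rows --translation '[[0.01,0.01,0.5],[0.01,0.01,0.5],[0.01,0.01,0.4],[0,0,0.2],[0,0,0.15],[0,0,0.1],[0,0,0.05],[0,0,0]]' --twist '[[0,0,0],[0,0,0],[0,0,0],[0,0,0],[0,0,0],[0,0,0],[0,0,0],[0,0,0]]' --gripper '[-1,-1,-1,-1,-1,-1,-1,-1]'

```text
time: 7.5
tool_pos: [0.6041, 0.0246, 0.2939]
ee_rot: [3.141, 0.0, 1.421]
wrist_force: [-0.3, 0.3, 0.1]
width: 0.0098
finger_force: 30.0
```

Emit:
play_rows --translation '[[0,0,0.03],[0,0,0]]' --twist '[[0,0,0],[0,0,0]]' --gripper '[-1,-1]'

```text
time: 7.7
tool_pos: [0.6041, 0.0246, 0.2927]
ee_rot: [3.141, 0.0, 1.421]
wrist_force: [0.5, 0.7, -1.1]
width: 0.0099
finger_force: 30.0
```

Emit:
play_rows --translation '[[0,0,0.05],[0,0,0]]' --twist '[[0,0,0],[0,0,0]]' --gripper '[-1,-1]'

```text
time: 7.9
tool_pos: [0.604, 0.0246, 0.2901]
ee_rot: [-3.141, 0.0, 1.421]
wrist_force: [0.4, 0.3, -0.9]
width: 0.0095
finger_force: 30.0
```

Emit:
play_rows --translation '[[0,0,0.03],[0,0,0]]' --twist '[[0,0,0],[0,0,0]]' --gripper '[-1,-1]'

```text
time: 8.1
tool_pos: [0.6041, 0.0246, 0.2891]
ee_rot: [3.141, 0.0, 1.421]
wrist_force: [0.0, 0.0, 0.1]
width: 0.0099
finger_force: 30.0
```

Emit:
play_rows --translation '[[0,0,0.03],[0,0,0]]' --twist '[[0,0,0],[0,0,0]]' --gripper '[-1,-1]'

```text
time: 8.3
tool_pos: [0.604, 0.0246, 0.289]
ee_rot: [3.141, 0.0, 1.421]
wrist_force: [-1.2, -0.1, 4.2]
width: 0.0096
finger_force: 30.0
```

Emit:
play_rows --translation '[[0,0,0.03],[0,0,0]]' --twist '[[0,0,0],[0,0,0]]' --gripper '[-1,-1]'

```text
time: 8.5
tool_pos: [0.604, 0.0246, 0.289]
ee_rot: [3.14, 0.0, 1.421]
wrist_force: [-3.4, -0.4, 7.9]
width: 0.0098
finger_force: 30.0
```

Contact felt. Releasing and rising.

Emit:
play_rows --translation '[[0,0,0],[0,0,0],[0,0,0],[0,0,0],[0,0,-0.4],[0,0,-0.8],[0,0,-0.8],[0,0,0]]' --twist '[[0,0,0],[0,0,0],[0,0,0],[0,0,0],[0,0,0],[0,0,0],[0,0,0],[0,0,0]]' --gripper '[-0.3,-0.3,-0.3,-0.3,-0.3,-0.3,-0.3,-0.3]'

```text
time: 9.3
tool_pos: [0.6049, 0.0246, 0.3725]
ee_rot: [3.131, -0.001, 1.421]
wrist_force: [0.4, -1.0, 0.9]
width: 0.0329
finger_force: 0.0
```

Run:
```python
from h import *
for n in("scene","top"):
    robot.snapshot(n)
    for t in("tray_center","tare_key"): print(n,t,[(np.round(d["centre"],3).tolist(),round(d["score"],2)) for d in robot.spot_point(t,n)])
plan(.480,-.041,.13,1.42,6,True)
```

```text
scene tray_center [([0.663, 0.016, 0.091], 0.68), ([0.452, 0.31, 0.0], 0.53), ([0.488, 0.027, 0.05], 0.36), ([0.66, -0.449, -0.002], 0.28)]
scene tare_key [([0.482, -0.046, 0.045], 0.63)]
top tray_center [([0.662, 0.017, 0.09], 0.72)]
top tare_key [([0.484, -0.043, 0.048], 0.5)]
now [0.6038 0.0246 0.3643] [-3.138  0.     1.421] F [0.3 0.2 1.2]
[[-0.35, -0.47, 0.15], [-0.35, -0.47, 0.15], [-0.35, -0.47, 0.15], [-0.35, -0.47, 0.15], [-0.35, -0.47, 0.15], [-0.35, -0.47, 0.15]] twist z 0.001
```

Emit:
play_rows --translation '[[-0.36,-0.48,0.1],[-0.36,-0.48,0.1],[-0.36,-0.48,0.15],[-0.36,-0.48,0.15],[-0.36,-0.48,0.15],[-0.36,-0.48,0.15],[0,0,0.2],[0,0,0]]' --twist '[[0,0,0],[0,0,0],[0,0,0],[0,0,0],[0,0,0],[0,0,0],[0,0,0],[0,0,0]]' --gripper '[-1,-1,-1,-1,-1,-1,-1,-1]'

```text
time: 10.4
tool_pos: [0.4768, -0.0436, 0.3246]
ee_rot: [-3.138, -0.001, 1.42]
wrist_force: [-0.2, -0.8, 0.0]
width: 0.0004
finger_force: 0.0
```

Emit:
play_rows --translation '[[0,0,0.3],[0,0,0.3],[0,0,0.2],[0,0,0.1],[0,0,0],[0,0,0]]' --twist '[[0,0,0],[0,0,0],[0,0,0],[0,0,0],[0,0,0],[0,0,0]]' --gripper '[-1,-1,-1,-1,-1,-1]'

```text
time: 11.0
tool_pos: [0.4774, -0.0436, 0.2908]
ee_rot: [3.141, 0.0, 1.421]
wrist_force: [-0.1, 0.1, 0.4]
width: -0.0
finger_force: 0.0
```

Run:
```python
from h import *
plan(.479,-.043,.062,1.42,2,True)
ims={n:robot.snapshot(n) for n in("scene","top")}
W=np.zeros((400,800,3),np.uint8)
W[:,:400]=cv2.resize(ims["scene"][210:330,260:380],(400,400)); W[:,400:]=cv2.resize(ims["top"][130:290,240:400],(400,400))
cv2.imwrite("pics/c4.png",W[:,:,::-1])
```

```text
now [ 0.4774 -0.0436  0.2908] [3.141 0.    1.421] F [-0.1  0.1  0.4]
[[0.01, 0.02, 0.37], [0.01, 0.02, 0.37]] twist z 0.005
```

View pics/c4.png

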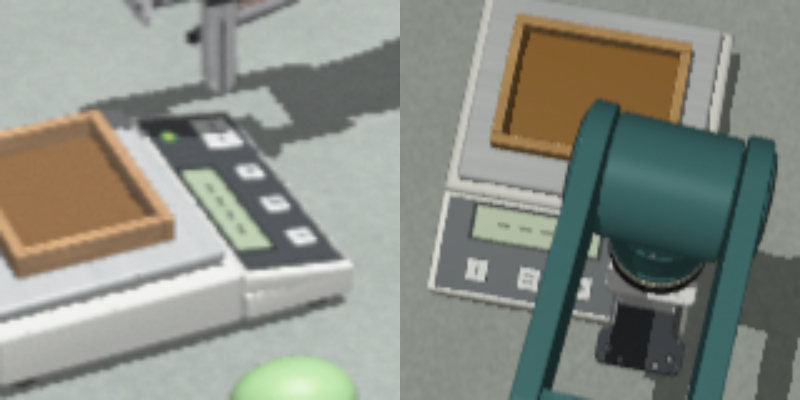

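The tray is flat on the pan and the closed fingers stand above the tare key. Lowering step by step.

Emit:
play_rows --translation '[[0,0.02,0.3],[0,0.02,0.3],[0,0,0.2],[0,0,0.1],[0,0,0],[0,0,0]]' --twist '[[0,0,0],[0,0,0],[0,0,0],[0,0,0],[0,0,0],[0,0,0]]' --gripper '[-1,-1,-1,-1,-1,-1]'

```text
time: 11.7
tool_pos: [0.4789, -0.0439, 0.2547]
ee_rot: [3.142, 0.0, 1.421]
wrist_force: [0.3, -1.0, -0.3]
width: 0.0011
finger_force: 0.0
```

Emit:
play_rows --translation '[[0,0,0.04],[0,0,0]]' --twist '[[0,0,0],[0,0,0]]' --gripper '[-1,-1]'

```text
time: 11.9
tool_pos: [0.4789, -0.0439, 0.2533]
ee_rot: [3.141, 0.0, 1.421]
wrist_force: [-0.2, 0.2, -0.0]
width: 0.0005
finger_force: 0.0
```

Emit:
play_rows --translation '[[0,0,0.04],[0,0,0]]' --twist '[[0,0,0],[0,0,0]]' --gripper '[-1,-1]'

```text
time: 12.1
tool_pos: [0.4788, -0.0439, 0.2514]
ee_rot: [3.142, 0.0, 1.421]
wrist_force: [-0.1, 1.2, -0.8]
width: 0.0004
finger_force: 0.0
```

Emit:
play_rows --translation '[[0,0,0.03],[0,0,0]]' --twist '[[0,0,0],[0,0,0]]' --gripper '[-1,-1]'

```text
time: 12.3
tool_pos: [0.4788, -0.0439, 0.2501]
ee_rot: [-3.141, 0.0, 1.421]
wrist_force: [0.7, 0.8, 0.1]
width: 0.0006
finger_force: 0.0
```

Emit:
play_rows --translation '[[0,0,0.03],[0,0,0]]' --twist '[[0,0,0],[0,0,0]]' --gripper '[-1,-1]'

```text
time: 12.5
tool_pos: [0.4788, -0.0439, 0.2489]
ee_rot: [-3.141, 0.0, 1.421]
wrist_force: [0.5, 0.0, 0.3]
width: 0.0005
finger_force: 0.0
```

Emit:
play_rows --translation '[[0,0,0.03],[0,0,0]]' --twist '[[0,0,0],[0,0,0]]' --gripper '[-1,-1]'

```text
time: 12.7
tool_pos: [0.4787, -0.0439, 0.2477]
ee_rot: [-3.141, 0.0, 1.421]
wrist_force: [-0.1, -0.4, -0.1]
width: 0.0
finger_force: 0.0
```

Emit:
play_rows --translation '[[0,0,0.03],[0,0,0]]' --twist '[[0,0,0],[0,0,0]]' --gripper '[-1,-1]'

```text
time: 12.9
tool_pos: [0.4789, -0.0439, 0.2468]
ee_rot: [3.141, 0.0, 1.421]
wrist_force: [-0.7, 0.4, 1.0]
width: 0.0003
finger_force: 0.4
```

Emit:
play_rows --translation '[[0,0,0.02],[0,0,0]]' --twist '[[0,0,0],[0,0,0]]' --gripper '[-1,-1]'

```text
time: 13.1
tool_pos: [0.4789, -0.0439, 0.2463]
ee_rot: [3.141, 0.0, 1.421]
wrist_force: [-0.1, 0.6, 3.7]
width: 0.0004
finger_force: 1.3
```

Emit:
play_rows --translation '[[0,0,0.02],[0,0,0]]' --twist '[[0,0,0],[0,0,0]]' --gripper '[-1,-1]'

```text
time: 13.3
tool_pos: [0.479, -0.0439, 0.2457]
ee_rot: [3.141, 0.0, 1.421]
wrist_force: [-1.6, -0.7, 4.9]
width: 0.0006
finger_force: 2.4
```

Emit:
play_rows --translation '[[0,0,0.02],[0,0,0],[0,0,0]]' --twist '[[0,0,0],[0,0,0],[0,0,0]]' --gripper '[-1,-1,-1]'

```text
time: 13.6
tool_pos: [0.479, -0.0439, 0.2454]
ee_rot: [3.14, 0.0, 1.421]
wrist_force: [-1.7, 0.4, 7.3]
width: 0.0003
finger_force: 4.0
```

Emit:
play_rows --translation '[[0,0,0],[0,0,0],[0,0,0]]' --twist '[[0,0,0],[0,0,0],[0,0,0]]' --gripper '[-1,-1,-1]'

```text
time: 13.9
tool_pos: [0.479, -0.0439, 0.2455]
ee_rot: [3.14, 0.0, 1.421]
wrist_force: [-1.6, 1.0, 7.4]
width: 0.0005
finger_force: 4.0
```

The key took about 7 N for more than half a second. Rising, then on to the egg.

Emit:
play_rows --translation '[[0,0,-0.2],[0,0,-0.6],[0,0,-1],[0,0,-1],[0,0,-0.8],[0,0,0]]' --twist '[[0,0,0],[0,0,0],[0,0,0],[0,0,0],[0,0,0],[0,0,0]]' --gripper '[-1,-1,-1,-1,-1,-1]'

```text
time: 14.5
tool_pos: [0.4795, -0.044, 0.3937]
ee_rot: [3.131, 0.001, 1.421]
wrist_force: [-0.2, 0.3, 0.4]
width: 0.0009
finger_force: 0.0
```

Run:
```python
from h import *
plan(.453,.310,.13,.549,12,True)
```

```text
now [ 0.4795 -0.044   0.3937] [3.131e+00 1.000e-03 1.421e+00] F [-0.2  0.3  0.4]
[[0.72, -0.16, 0.13], [0.71, -0.22, 0.13], [0.69, -0.27, 0.13], [0.67, -0.32, 0.13], [0.64, -0.36, 0.13], [0.62, -0.41, 0.13], [0.58, -0.45, 0.13], [0.55, -0.49, 0.13], [0.51, -0.53, 0.13], [0.47, -0.57, 0.13], [0.43, -0.6, 0.13], [0.38, -0.63, 0.13]] twist z 0.727
```

Emit:
play_rows --translation '[[0.72,-0.16,0],[0.71,-0.22,0],[0.69,-0.27,0],[0.67,-0.32,0.1],[0.64,-0.36,0.1],[0.62,-0.41,0.1],[0.58,-0.45,0.2],[0.55,-0.49,0.2]]' --twist '[[0,0,0.727],[0,0,0.727],[0,0,0.727],[0,0,0.727],[0,0,0.727],[0,0,0.727],[0,0,0.727],[0,0,0.727]]' --gripper '[0.7,0.7,0.7,0.7,0.7,0.7,0.7,0.7]'

```text
time: 15.3
tool_pos: [0.4609, 0.1931, 0.3582]
ee_rot: [-3.14, 0.002, 0.836]
wrist_force: [-0.1, -0.5, -1.0]
width: 0.0612
finger_force: 0.0
```

Emit:
play_rows --translation '[[0.51,-0.53,0.2],[0.47,-0.57,0.2],[0.43,-0.6,0.2],[0.38,-0.63,0.2],[0,0,0],[0,0,0]]' --twist '[[0,0,0.727],[0,0,0.727],[0,0,0.727],[0,0,0.727],[0,0,0],[0,0,0]]' --gripper '[0.7,0.7,0.7,0.7,0.7,0.7]'

```text
time: 15.9
tool_pos: [0.4522, 0.3097, 0.3264]
ee_rot: [3.141, 0.004, 0.55]
wrist_force: [-0.4, 0.1, 0.5]
width: 0.0798
finger_force: 0.0
```

Run:
```python
from h import *
ims={}
for n in("scene","top"):
    ims[n]=robot.snapshot(n); print(n,[(np.round(d["centre"],3).tolist(),round(d["score"],2)) for d in robot.spot_point("egg_center",n)])
plan(.453,.310,.007,.549,4,True)
W=np.zeros((400,800,3),np.uint8)
W[:,:400]=cv2.resize(ims["scene"][260:380,330:450],(400,400)); W[:,400:]=cv2.resize(ims["top"][180:300,140:260],(400,400))
cv2.imwrite("pics/c5.png",W[:,:,::-1])
```

```text
scene [([0.598, 0.248, 0.02], 0.87), ([0.47, 0.443, 0.02], 0.73), ([0.453, 0.311, 0.017], 0.63)]
top [([0.452, 0.308, 0.018], 0.82), ([0.596, 0.248, 0.028], 0.7)]
now [0.4529 0.3086 0.3284] [ 3.141 -0.     0.547] F [0.1 0.3 0.8]
[[0.01, -0.01, 0.77], [0.01, -0.01, 0.77], [0.01, -0.01, 0.77], [0.01, -0.01, 0.77]] twist z -0.004
```

View pics/c5.png

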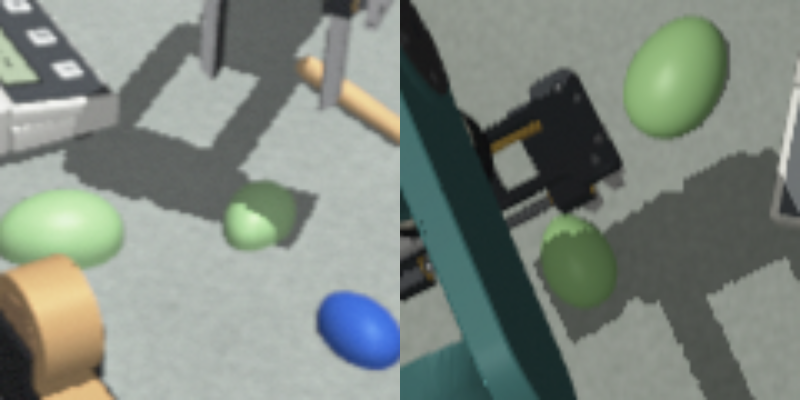

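The gripper stands over the small green egg, closing across its short axis. The large egg and the blue egg are clear of the fingers. Descending.

Emit:
play_rows --translation '[[0.01,-0.01,0.8],[0.01,-0.01,0.8],[0.01,-0.01,0.7],[0,0,0.4],[0,0,0.2],[0,0,0],[0,0,0]]' --twist '[[0,0,0],[0,0,0],[0,0,0],[0,0,0],[0,0,0],[0,0,0],[0,0,0]]' --gripper '[0.7,0.7,0.7,0.7,0.7,0.7,0.7]'

```text
time: 16.8
tool_pos: [0.4536, 0.3111, 0.2135]
ee_rot: [3.141, -0.002, 0.548]
wrist_force: [0.5, -0.5, -0.1]
width: 0.0799
finger_force: 0.0
```

Emit:
play_rows --translation '[[0,0,0.03],[0,0,0]]' --twist '[[0,0,0],[0,0,0]]' --gripper '[0.7,0.7]'

```text
time: 17.0
tool_pos: [0.4534, 0.3114, 0.2122]
ee_rot: [3.141, -0.002, 0.548]
wrist_force: [0.5, 0.4, -0.0]
width: 0.0796
finger_force: 0.0
```

Tips at 13 mm; going down 9 mm more, then closing.

Emit:
play_rows --translation '[[0,0,0.15],[0,0,0.07],[0,0,0],[0,0,0]]' --twist '[[0,0,0],[0,0,0],[0,0,0],[0,0,0]]' --gripper '[0.7,0.7,0.7,0.7]'

```text
time: 17.4
tool_pos: [0.4529, 0.3112, 0.202]
ee_rot: [3.142, 0.001, 0.549]
wrist_force: [0.1, 0.3, -0.1]
width: 0.0801
finger_force: 0.0
```

Emit:
play_rows --translation '[[0,0,0],[0,0,0],[0,0,0],[0,0,0],[0,0,0],[0,0,0]]' --twist '[[0,0,0],[0,0,0],[0,0,0],[0,0,0],[0,0,0],[0,0,0]]' --gripper '[0.3,0.1,0,-0.2,-0.4,-0.4]'

```text
time: 18.0
tool_pos: [0.4531, 0.3112, 0.2023]
ee_rot: [3.142, -0.0, 0.548]
wrist_force: [-0.9, 0.3, 0.7]
width: 0.0487
finger_force: 29.9
```

Emit:
play_rows --translation '[[0,0,-0.3],[0,0,-0.7],[0,0,-1],[0,0,-1],[0,0,-1],[0,0,-0.5],[0,0,0]]' --twist '[[0,0,0],[0,0,0],[0,0,0],[0,0,0],[0,0,0],[0,0,0],[0,0,0]]' --gripper '[-0.4,-0.4,-0.4,-0.4,-0.4,-0.4,-0.4]'

```text
time: 18.7
tool_pos: [0.4534, 0.3114, 0.3877]
ee_rot: [3.141, -0.01, 0.548]
wrist_force: [-0.1, -0.4, -0.1]
width: 0.0488
finger_force: 29.9
```

Run:
```python
from h import *
o=robot.get_obs();print(o["width"],o["finger_force"])
plan(.662,.016,.185,.549,12,True)
```

```text
0.048782523984093405 29.92404410673771
now [0.4534 0.3114 0.3877] [ 3.141 -0.01   0.548] F [-0.1 -0.4 -0.1]
[[0.05, 0.75, 0.01], [0.05, 0.75, 0.01], [0.05, 0.75, 0.01], [0.05, 0.75, 0.01], [0.05, 0.75, 0.01], [0.05, 0.75, 0.01], [0.05, 0.75, 0.01], [0.05, 0.75, 0.01], [0.05, 0.75, 0.01], [0.05, 0.75, 0.01], [0.05, 0.75, 0.01], [0.05, 0.75, 0.01]] twist z -0.0
```

Emit:
play_rows --translation '[[0.05,0.4,0],[0.05,0.75,0],[0.05,0.75,0],[0.05,0.75,0],[0.05,0.75,0],[0.05,0.75,0],[0.05,0.75,0],[0.05,0.75,0]]' --twist '[[0,0,0],[0,0,0],[0,0,0],[0,0,0],[0,0,0],[0,0,0],[0,0,0],[0,0,0]]' --gripper '[-0.4,-0.4,-0.4,-0.4,-0.4,-0.4,-0.4,-0.4]'

```text
time: 19.5
tool_pos: [0.5851, 0.1244, 0.3789]
ee_rot: [-3.14, 0.005, 0.548]
wrist_force: [-0.0, 0.4, -1.3]
width: 0.0489
finger_force: 29.9
```

Emit:
play_rows --translation '[[0.05,0.75,0],[0.05,0.75,0],[0.05,0.75,0],[0.05,0.75,0],[0.02,0.35,0],[0,0,0],[0,0,0]]' --twist '[[0,0,0],[0,0,0],[0,0,0],[0,0,0],[0,0,0],[0,0,0],[0,0,0]]' --gripper '[-0.4,-0.4,-0.4,-0.4,-0.4,-0.4,-0.4]'

```text
time: 20.2
tool_pos: [0.6616, 0.0171, 0.3808]
ee_rot: [-3.139, 0.002, 0.548]
wrist_force: [0.4, -0.5, -0.4]
width: 0.0489
finger_force: 29.9
```

Run:
```python
from h import *
ims={}
for n in("scene","top"):
    ims[n]=robot.snapshot(n)
    for t in("tray_center","egg_center"): print(n,t,[(np.round(d["centre"],3).tolist(),round(d["score"],2)) for d in robot.spot_point(t,n)])
plan(.662,.016,.0875,.549,5,True)
W=np.zeros((400,800,3),np.uint8)
W[:,:400]=cv2.resize(ims["scene"][200:320,220:340],(400,400)); W[:,400:]=cv2.resize(ims["top"][110:270,240:400],(400,400))
cv2.imwrite("pics/c6.png",W[:,:,::-1])
```

```text
scene tray_center [([0.665, 0.015, 0.092], 0.98)]
scene egg_center [([0.469, 0.444, 0.014], 0.81), ([0.665, 0.019, 0.196], 0.69), ([0.595, 0.25, 0.018], 0.66), ([0.483, -0.042, 0.047], 0.53)]
top tray_center [([0.254, -0.355, 0.001], 0.51)]
top egg_center [([0.465, 0.445, 0.016], 0.86), ([0.591, 0.253, 0.024], 0.82), ([0.661, 0.016, 0.195], 0.78)]
now [0.6615 0.018  0.3828] [ 3.141 -0.     0.55 ] F [ 0.1  0.1 -1.5]
[[-0.0, 0.01, 0.48], [-0.0, 0.01, 0.48], [-0.0, 0.01, 0.48], [-0.0, 0.01, 0.48], [-0.0, 0.01, 0.48]] twist z 0.002
```

View pics/c6.png

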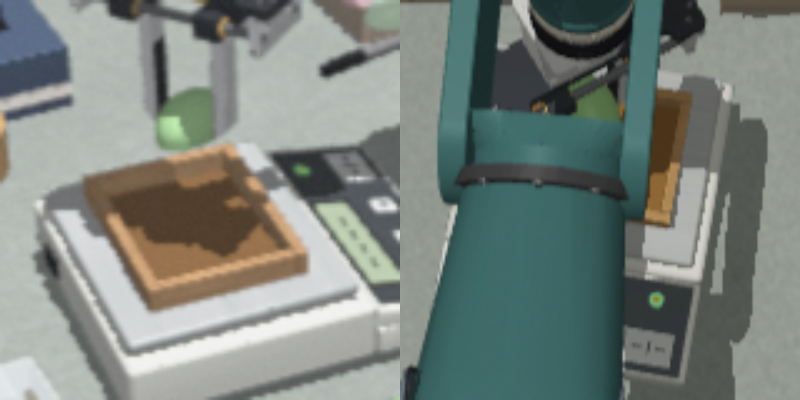

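The egg hangs between the fingers over the tray. I'll check numerically that it isn't tilted.

Run:
```python
from h import *
from scipy.spatial.transform import Rotation as Ro
im=robot.snapshot("scene"); hsv=cv2.cvtColor(im,cv2.COLOR_RGB2HSV)
g=cv2.inRange(hsv,np.array((38,60,30)),np.array((75,255,255)))
o=robot.get_obs(); c=np.array(o["tool_pos"])-[0,0,.2023]   # egg underside centre
u=np.linspace(0,2*np.pi,60); pts=[]
for z,s in [(0,1),(.007,1)]+[(.007+.023*np.sin(a),np.cos(a)) for a in np.linspace(.1,1.57,12)]:
    pts+= [[.036*s*np.cos(t),.025*s*np.sin(t),z] for t in u]
pts=np.array(pts); w=np.zeros_like(g); cv2.circle(w,tuple(int(v) for v in proj("scene",c+[0,0,.015])),30,255,-1); g&=w
print(int((g>0).sum()))
for tilt in range(-20,21,5):
    best=(9999,)
    for dx in range(-3,4):
        for dy in range(-3,4):
            q=np.array([proj("scene",p) for p in Ro.from_euler("ZY",[.55,np.radians(tilt)]).apply(pts)+c]) if dx==-3 and dy==-3 else q
            m=np.zeros_like(g); cv2.fillConvexPoly(m,cv2.convexHull(np.round((q+[dx,dy])).astype(np.int32)),255)
            out=int(((g>0)&(m==0)).sum()); miss=int(((m>0)&(g==0)).sum())
            best=min(best,(out*2+miss,out,miss,dx,dy))
    print(tilt,best)
```

```text
223
-20 (112, 9, 94, -1, 2)
-15 (107, 1, 105, -1, 1)
-10 (124, 0, 124, -3, 0)Traceback (most recent call last):
  File "<stdin>", line 15, in <module>
  File "h.py", line 10, in proj
    K,R,t=cam(n); q=K@(R@np.array(p)+t); return q[:2]/q[2]
          ~~~^^^
  File "h.py", line 4, in cam
    c=robot.camera_model(n); K=np.array(c["camera_matrix"],float); R=cv2.Rodrigues(np.array(c["rvec"],float))[0]; return K,R,np.array(c["tvec"],float).ravel()
ValueError: time passes only in moves, steps and waits
```

```bash
sed -i 's/^def cam(n):/import functools\n@functools.lru_cache(None)\ndef cam(n):/' h.py
python3 - <<'E'
from h import *
from scipy.spatial.transform import Rotation as Ro
im=robot.snapshot("scene"); hsv=cv2.cvtColor(im,cv2.COLOR_RGB2HSV)
g=cv2.inRange(hsv,np.array((38,60,30)),np.array((75,255,255)))
c=np.array(robot.get_obs()["tool_pos"])-[0,0,.2023]
u=np.linspace(0,2*np.pi,60); pts=[]
for z,s in [(0,1),(.007,1)]+[(.007+.023*np.sin(a),np.cos(a)) for a in np.linspace(.1,1.57,12)]:
    pts+= [[.036*s*np.cos(t),.025*s*np.sin(t),z] for t in u]
pts=np.array(pts); w=np.zeros_like(g); cx,cy=(int(v) for v in proj("scene",c+[0,0,.015])); cv2.circle(w,(cx,cy),30,255,-1); g&=w
V=im.copy()
for tilt in range(-20,21,5):
    q=np.array([proj("scene",p) for p in Ro.from_euler("ZY",[.55,np.radians(tilt)]).apply(pts)+c]); r=[]
    for dx in(-1,0,1):
        for dy in(-1,0,1):
            m=np.zeros_like(g); h=cv2.convexHull(np.round(q+[dx,dy]).astype(np.int32)); cv2.fillConvexPoly(m,h,255)
            r.append((2*int(((g>0)&(m==0)).sum())+int(((m>0)&(g==0)).sum()),dx,dy))
    print(tilt,min(r))
    if tilt in(0,-15):
        X=cv2.resize(im[cy-30:cy+30,cx-30:cx+30],(390,390),interpolation=2)
        cv2.polylines(X,[cv2.convexHull(((q-[cx-30,cy-30])*6.5).astype(np.int32))],True,(255,0,0),1)
        V=X if tilt==-15 else np.hstack([V,X])
cv2.imwrite("pics/c7.png",V[:,:,::-1])
E
```

```text
-20 (114, -1, 1)
-15 (102, -1, 1)
-10 (117, -1, 0)
-5 (136, -1, -1)
0 (157, -1, -1)
5 (175, -1, -1)
10 (193, -1, -1)
15 (207, -1, -1)
20 (219, -1, -1)
```

View pics/c7.png

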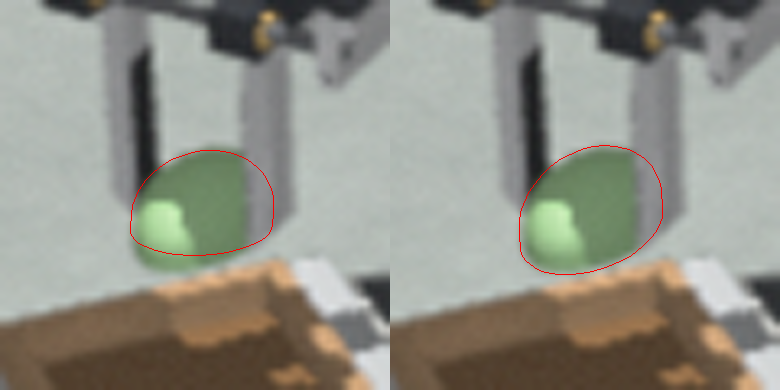

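The right overlay is the level model and it matches the egg's outline and lower edge, so the egg hangs flat. The numeric score was biased by the finger hiding part of it. Lowering.

Emit:
play_rows --translation '[[0,0.02,0.5],[0,0.02,0.6],[0,0,0.5],[0,0,0.3],[0,0,0.2],[0,0,0.1],[0,0,0],[0,0,0]]' --twist '[[0,0,0],[0,0,0],[0,0,0],[0,0,0],[0,0,0],[0,0,0],[0,0,0],[0,0,0]]' --gripper '[-0.4,-0.4,-0.4,-0.4,-0.4,-0.4,-0.4,-0.4]'

```text
time: 21.4
tool_pos: [0.663, 0.0156, 0.2955]
ee_rot: [3.14, -0.002, 0.548]
wrist_force: [0.3, -0.3, -0.4]
width: 0.0484
finger_force: 29.9
```

Emit:
play_rows --translation '[[0,0,0.03],[0,0,0]]' --twist '[[0,0,0],[0,0,0]]' --gripper '[-0.4,-0.4]'

```text
time: 21.6
tool_pos: [0.6628, 0.0156, 0.2938]
ee_rot: [3.141, -0.001, 0.548]
wrist_force: [0.6, -0.5, -1.6]
width: 0.0485
finger_force: 29.9
```

Emit:
play_rows --translation '[[0,0,0.1],[0,0,0.08],[0,0,0.04],[0,0,0]]' --twist '[[0,0,0],[0,0,0],[0,0,0],[0,0,0]]' --gripper '[-0.4,-0.4,-0.4,-0.4]'

```text
time: 22.0
tool_pos: [0.6626, 0.0156, 0.2837]
ee_rot: [-3.141, 0.001, 0.548]
wrist_force: [-0.2, 0.6, 0.0]
width: 0.0489
finger_force: 29.9
```

Emit:
play_rows --translation '[[0,0,0.03],[0,0,0]]' --twist '[[0,0,0],[0,0,0]]' --gripper '[-0.4,-0.4]'

```text
time: 22.2
tool_pos: [0.6627, 0.0156, 0.2834]
ee_rot: [3.141, -0.0, 0.548]
wrist_force: [0.1, 0.1, 1.5]
width: 0.0486
finger_force: 29.9
```

Emit:
play_rows --translation '[[0,0,0.02],[0,0,0]]' --twist '[[0,0,0],[0,0,0]]' --gripper '[-0.4,-0.4]'

```text
time: 22.4
tool_pos: [0.6627, 0.0156, 0.2833]
ee_rot: [3.141, -0.001, 0.548]
wrist_force: [-2.1, 0.9, 4.3]
width: 0.0485
finger_force: 30.0
```

The egg is on the floor. Opening modestly, then rising.

Emit:
play_rows --translation '[[0,0,0],[0,0,0],[0,0,0],[0,0,-0.2],[0,0,-0.5],[0,0,-1],[0,0,-1],[0,0,-1]]' --twist '[[0,0,0],[0,0,0],[0,0,0],[0,0,0],[0,0,0],[0,0,0],[0,0,0],[0,0,0]]' --gripper '[0.35,0.35,0.35,0.35,0.35,0.35,0.35,0.35]'

```text
time: 23.2
tool_pos: [0.6625, 0.0156, 0.4322]
ee_rot: [3.141, -0.0, 0.548]
wrist_force: [0.2, 0.3, -0.3]
width: 0.0633
finger_force: 0.0
```

Emit:
play_rows --translation '[[0,0,0],[0,0,0],[0,0,0],[0,0,0]]' --twist '[[0,0,0],[0,0,0],[0,0,0],[0,0,0]]' --gripper '[0.35,0.35,0.35,0.35]'

```text
time: 23.6
tool_pos: [0.6627, 0.0156, 0.4276]
ee_rot: [-3.139, 0.004, 0.548]
wrist_force: [0.7, -0.3, 0.8]
width: 0.0634
finger_force: 0.0
```

Run:
```python
from h import *
im=robot.snapshot("scene"); print(robot.get_obs()["tool_pos"],robot.get_obs()["width"])
for t in("tray_center","egg_center"): print(t,[(np.round(d["centre"],3).tolist(),round(d["score"],2)) for d in robot.spot_point(t,"scene")])
cv2.imwrite("pics/c8.png",cv2.resize(im[200:330,210:370],None,fx=4,fy=4)[:,:,::-1])
```

```text
[0.66273007 0.01555873 0.42776755] 0.06342076866569282
tray_center [([0.66, 0.012, 0.089], 0.85), ([0.292, 0.298, -0.002], 0.48)]
egg_center [([0.664, 0.015, 0.099], 0.88), ([0.596, 0.247, 0.018], 0.77), ([0.468, 0.442, 0.014], 0.64), ([0.494, 0.069, 0.05], 0.41)]
```

View pics/c8.png

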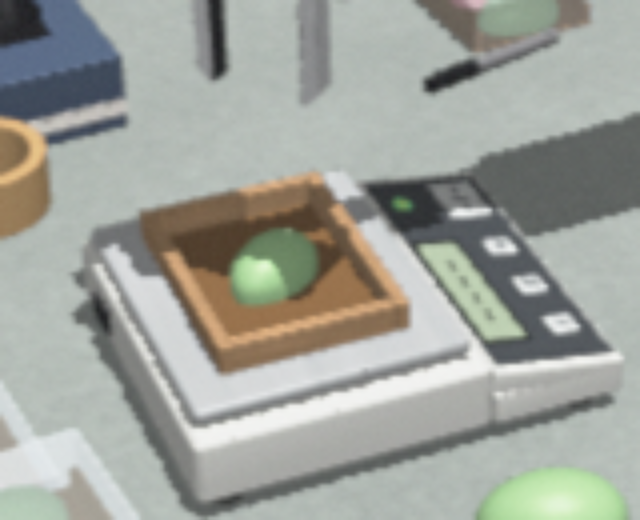

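The egg lies flat in the tray, the tray is flat in the middle of the pan, and the gripper is clear of both.

```bash
python3 -c "
from bench import robot
print(robot.close_job())"
```

```text
the job is handed in; nothing more can be done
None
```

The job is handed in: the tray sits flat in the middle of the pan, tare was pressed once at about 7 N (you asked for about 5 N) for just over half a second, and the small green half egg lies flat side down in the tray, released; no verdict was returned.

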